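# Wedge the shrinkage mould against its stop

### The job

Swing the brass mould round on its pin by pushing its free end until it bears on the sprung rubber tip of the stop and the tip gives a little. Then slide the red wedge in behind the mould's nose until it is tight, so that the mould stays nipped between wedge and tip when you let go. Be gentle: never load the stop with more than 20 N, keep the mould flat on the plate and on its pin, and leave the other things alone.

Things in the scene. Friction and masses are not known exactly. Their poses are not given: they have to be found in the camera images.
- jig: Grey plate fixed to the bench, 12 mm thick (top at z = 12 mm), reaching x -200..+75, y -40..+355 mm in its frame. Origin: at bench height under the axis of the fixed steel pivot pin (dia 10, up to z = 46). The mould is home when it lies about along the jig's +y; its free end is swung home towards +x. A dark guide rail behind the wedge, x -72..-60, y 240..350, is 28 mm high.
- mould: Loose empty brass trough, about 0.55 kg, 30 mm wide, 22 tall, flat on the plate, its end hole (dia 11.5) over the pin. Origin: hole centre, underside (z = 12 mm). It runs along its own +y: straight sides to y = 215 mm, then a round nose (dia 24) that ends at 227. It starts swung out 20 to 38 degrees towards the jig's -x and drags with 3 to 9 N when pushed.
- mould_nose (a point): Centre of the mould's round nose (its free end), at half height, 215 mm from the hole.
- stop: Blue stop block fixed on the plate, 30 x 44 x 44 mm, axes as the jig's. Origin: foot of the middle of its front face (the face to -x), at jig (40, 175, 12) mm. An adjusting screw with a sprung tip comes out of this face.
- screw_mouth (a point): Where the screw leaves the stop's front face, jig (40, 175, 26) mm. It carries a black rubber tip (dia 16) facing -x, whose end stands 20 to 30 mm out of the face: set differently each time and not measured, so find it by feel. The tip gives 1 mm per 6 N and bottoms after 2.7 mm. A push on the mould 175 mm from its hole acts straight on it.
- wedge: Red wedge, top at z = 33 mm. It slides only along the jig's -y (in, behind the mould's nose), up to 66 mm, with about 4 N friction, and stays where left. Origin: corner of its thin end on the plate, at jig (-24, 233, 12) mm at the start (fully out). Its face to +x slants 0.4 mm towards +x per mm of +y and squeezes the mould to the stop tip; how far in it gets tight depends on the screw.
- wedge_post (a point): Middle of the black upright post on the wedge, dia 18 mm, z = 33 to 69 mm, by which it is pushed or pinched (some 12 to 20 N makes the wedge tight without overloading the stop); this point lies at jig (-30, 298, 51) mm when the wedge is fully out.
- tin_a: Bystander, leave alone: sample tin (dia 50 mm, 30 mm tall) standing on the jig plate, robot side of the pin. Origin: its underside, middle.
- tin_b: Bystander, leave alone: sample tin (dia 50, 30 mm tall) on the bench. Origin: its underside, middle.
- tin_c: Bystander, leave alone: sample tin (dia 50, 30 mm tall) on the bench. Origin: its underside, middle.
- bowl: Bystander, leave alone: white ceramic bowl, dia 110, 55 mm tall. Origin: its underside, middle.
- spatula: Bystander, leave alone: spatula lying on the bench. Origin: its underside.
- brush: Bystander, leave alone: brush lying on the bench. Origin: its underside.
- wash_bottle: Bystander, leave alone: clear bottle with red cap, dia 64, 160 mm tall. Origin: its underside, middle.
Mind the look-alikes: they are no part of the job. There is more than one size of the mould; the one meant has the size given above.

How it is judged:
By the outcome, as a careful person would: the job done as asked, in the order asked, and still so for the second after the job is handed in, with the robot touching nothing.
It also fails if it takes over 62 s, if anything falls off the work surface, if the arm or the gripper's body presses on something with over 40 N, if the wrist force passes 120 N, or if a joint passes its speed limit or range.

### The arm

A 6-joint arm with a two-finger parallel gripper is mounted at the origin on the work surface. World frame = base frame: x ahead of the robot, y to its left, z up, the work surface at z = 0. Lengths are in m, angles in rad, forces in N, time in s.
With the tool pointing down it reaches from about 0.275 to 0.775 m from the base axis. Payload 14.6 kg.
Tool frame: the origin (TCP) lies at the very end of the fingers, on their centre line; the grasp point (between the pads) lies 19 mm behind it; z points along the fingers, y is the line along which they close (so a half turn about z gives the same grasp; the last joint's range is limited). The gripper opens to 85 mm and grips with 20 to 120 N. Pads are 22 mm wide; open, the fingers measure 114 mm over their backs; the gripper's body (76 mm by 85 mm) begins 54 mm behind the grasp point. The pads swing forward as they close: fully open they stand 13 mm farther back than shut.
Start: joints at [1.17, 0.263, -0.048, 1.259, 0, 1.415], TCP at [0.128, 0.509, 0.231] pointing down, gripper open.
Joint ranges: [-2.65, 2.65], [-0.89, 1.7], [-1.18, 1.37], [-2.13, 2.11], [-1.35, 1.29], [-3.14, 3.14]. Speed limits (rad/s): [1.89, 1.89, 2.57, 2.79, 3.14, 3.14].

### API

Orientations are given as a unit quaternion [w, x, y, z].
In Python, from workcell import r, viewer gives the robot as it stands. The module is installed in compiled form; this text tells all that it offers.
- The arm moves only by the shell command python3 -m creep 'ROWS' [FORCE]. ROWS is JSON, a list of rows, each an object with "travel": the shift along the tool's x, y, z in units of 20 cm (1.0 is 20 cm), a list of three; "turn": the turn, a rotation vector about the tool's x, y, z in units of pi/2 rad (1.0 is pi/2 rad), a list of three; "fingers": the gripper's target within -1 to 1 (fully open at 1, half-way at 0, shut at -1). A call has exactly 8 rows; each row is the pose to reach, as a shift and turn from the pose commanded when the call began, along the tool's axes at that moment; what a row does not reach only later rows make up. A row lasts 1/10 s, in which the tool goes at most 50 mm and 8.59 degrees, less where a joint would pass 70% of its speed; a pose out of reach is approached as far as the arm can. A call with a number of a shift or a turn outside -1 to 1 is refused whole. A call with a gripper value outside its range is refused whole. The fingers move at their own pace and stop on an object; FORCE is the grip in N (left out, the last holds). Time passes only in rows, so rows that repeat a pose let the fingers close, or fill a call up. It gives the time, the measured TCP pose, the force, the opening and the grip force at its end, in the units of the state.
- r.get_state(): the state, without advancing time (a new reading comes with each control period).
- viewer.get_image(name): name is "side" or "top"; returns the picture (384x512x3 uint8, blue, green, red); there is no depth.
- viewer.get_calibration(name): a dict with "fx", "fy", "cx", "cy" (pixels), "rvec" (rotation vector, rad) and "tvec" (3), from world to camera coordinates, as OpenCV has them. Camera axes: x right, y down, z forward; pixel columns grow to the right and rows downward; lengths in m; the calibration is good to about 2 mm. A picture is of the moment at which its call begins. get_calibration takes no time and is no camera call.
- r.close_job(): hands the job in; it is judged then, once.
The state is a dict: "clock": time; "joints": joint angles; "joint_vel": joint speeds; "effort": joint torques, N m; "position": TCP position; "tool_rot": TCP orientation; "contact_force": force on the tool from outside, world axes, zero at the start; "moment": the same for the moment, N m; "finger_gap": finger opening in m; "grip_force": force on a finger pad.
Only numpy, scipy, OpenCV 4.12 (cv2) and the standard library are available. Lean on these libraries where they do the work, as an engineer would, in place of code of your own. Each camera call takes 0.05 s, during which the arm holds its last target. There are 200 camera calls.

## Working session

There is one attempt and no reset: what is moved stays moved. The work goes in short steps, Python scripts to look and compute and a shell command to move; the robot and the scene stay as the last step left them, time stands still between calls to the robot, and variables do not carry over. Pictures are saved under pics/ and viewed, at most 10 in all, crops included, and the job is handed in when it is done.

```bash
mkdir -p pics
python3 - <<'E'
from workcell import r, viewer
import cv2
s=r.get_state(); print({k:s[k] for k in('clock','position','tool_rot','contact_force','finger_gap')})
for n in('side','top'):
    cv2.imwrite(f'pics/{n}0.png',viewer.get_image(n)); print(n,viewer.get_calibration(n))
E
```

```text
{'clock': 0.0, 'position': array([0.12765275, 0.50895623, 0.23080397]), 'tool_rot': array([-1.47570629e-04,  1.22592915e-01,  9.92456888e-01, -5.29849250e-04]), 'contact_force': array([-0.24202813, -0.35556331, -0.25783248]), 'finger_gap': 0.08531924860491678}
side {'fx': 378.63552756114217, 'fy': 378.63552756114217, 'cx': 259.08144673797653, 'cy': 190.17305000305134, 'rvec': array([ 2.3549692 , -0.31970066,  0.14988201]), 'tvec': array([-0.52318646,  0.1354427 ,  1.01212191])}
top {'fx': 399.789681840762, 'fy': 399.789681840762, 'cx': 250.70290273793177, 'cy': 189.2321369493152, 'rvec': array([ 2.13368414, -2.13327358,  0.20302504]), 'tvec': array([-0.04402165,  0.52346501,  1.32023263])}
```

View pics/side0.png

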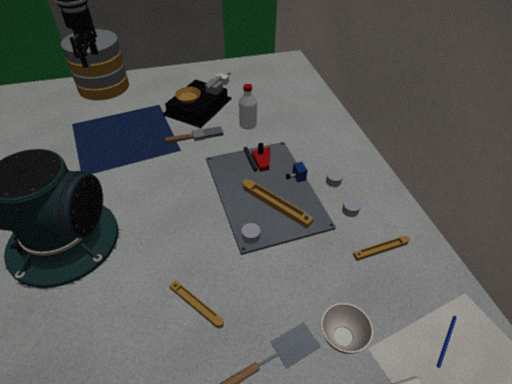

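View pics/top0.png

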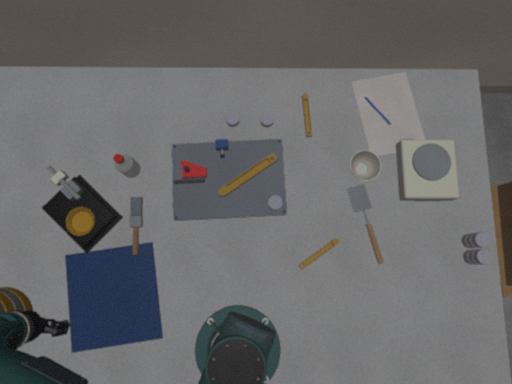

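The side and top views show the plate, at top px (172-286, 139-219). In the top view the pin and mould end are near (273,158), the nose near (223,192), the wedge near (193,171) and the stop near (222,146). Tin_a is near (275,202). Next I measure.

```bash
cat > h.py <<'E'
import numpy as np, cv2
from workcell import r, viewer
C={n:viewer.get_calibration(n) for n in('side','top')}
def ray(n,p):
    c=C[n]; R=cv2.Rodrigues(np.array(c['rvec']))[0]; o=-R.T@np.array(c['tvec'])
    return o, R.T@np.array([(p[0]-c['cx'])/c['fx'],(p[1]-c['cy'])/c['fy'],1])
def plane(n,p,z):
    o,d=ray(n,p); return o+d*(z-o[2])/d[2]
def tri(ps,pt):
    (a,u),(b,v)=ray('side',ps),ray('top',pt)
    t=np.linalg.lstsq(np.c_[u,-v],b-a,rcond=None)[0]
    return (a+u*t[0]+b+v*t[1])/2, np.linalg.norm(a+u*t[0]-b-v*t[1])
def proj(n,P):
    c=C[n]; K=np.array([[c['fx'],0,c['cx']],[0,c['fy'],c['cy']],[0,0,1]])
    return cv2.projectPoints(np.array(P,float).reshape(-1,1,3),c['rvec'],c['tvec'],K,None)[0].reshape(-1,2)
E
python3 - <<'E'
from h import *
box={'top':(160,130,300,230),'side':(195,130,345,260)}
for n in box:
    im=cv2.imread(f'pics/{n}0.png'); x0,y0,x1,y1=box[n]; c=im[y0:y1,x0:x1]
    h=cv2.cvtColor(c,cv2.COLOR_BGR2HSV); off=np.array([x0,y0])
    def big(m):
        k=max(cv2.findContours(m.astype(np.uint8),0,1)[0],key=cv2.contourArea); return k.reshape(-1,2)+off
    br=big((h[...,0]>12)&(h[...,0]<28)&(h[...,1]>110)); 
    red=big(((h[...,0]<8)|(h[...,0]>172))&(h[...,1]>150)); bl=big((h[...,0]>100)&(h[...,0]<125)&(h[...,1]>150))
    pl=big(cv2.morphologyEx((h[...,2]<115).astype(np.uint8),cv2.MORPH_CLOSE,np.ones((5,5))))
    q=cv2.approxPolyDP(cv2.convexHull(pl.astype(np.int32)),6,True).reshape(-1,2)
    print(n,'plate',q.tolist(), [plane(n,p,.012).round(4)[:2].tolist() for p in q])
    for k,m,z in(('brass',br,.034),('red',red,.033),('blue',bl,.056)):
        rc=cv2.minAreaRect(m.astype(np.float32)); b=cv2.boxPoints(rc)
        print(k,rc,[plane(n,p,z).round(4)[:2].tolist() for p in b])
    b=cv2.resize(c,None,fx=5,fy=5,interpolation=cv2.INTER_CUBIC); cv2.imwrite(f'pics/{n}c.png',cv2.convertScaleAbs(b[:600],alpha=1.4))
E
```

```text
top plate [[281, 139], [286, 214], [174, 220], [171, 144]] [[0.7133, -0.1534], [0.4425, -0.1669], [0.4215, 0.2206], [0.6936, 0.2403]]
brass ((247.01878356933594, 174.79083251953125), (8.422521591186523, 67.94166564941406), 55.840309143066406) [[0.5216, 0.0737], [0.658, -0.1217], [0.6328, -0.138], [0.4973, 0.0571]]
red ((193.19384765625, 168.48922729492188), (16.197246551513672, 23.63022804260254), 86.8201675415039) [[0.6257, 0.1995], [0.6306, 0.1173], [0.5728, 0.113], [0.568, 0.1946]]
blue ((223.0, 142.0), (2.0, 2.0), 90.0) [[0.6918, 0.0556], [0.6918, 0.0487], [0.6846, 0.0486], [0.6846, 0.0555]]
side plate [[284, 142], [307, 169], [335, 228], [241, 255], [205, 158]] [[0.6989, 0.2346], [0.7266, 0.086], [0.7158, -0.1583], [0.4453, -0.1765], [0.4229, 0.2215]]
brass ((276.60467529296875, 202.14572143554688), (79.40219116210938, 12.462071418762207), 31.476839065551758) [[0.4955, 0.0432], [0.5253, 0.0821], [0.6636, -0.1246], [0.6331, -0.1546]]
red ((260.5, 158.5), (23.0, 17.0), 90.0) [[0.5791, 0.212], [0.6332, 0.1977], [0.6009, 0.0912], [0.5502, 0.1047]]
blue ((299.5000305175781, 171.00001525878906), (18.335756301879883, 12.521980285644531), 63.43495178222656) [[0.6598, 0.0702], [0.7017, 0.0856], [0.6998, 0.0105], [0.6597, -0.0032]]
```

View pics/topc.png

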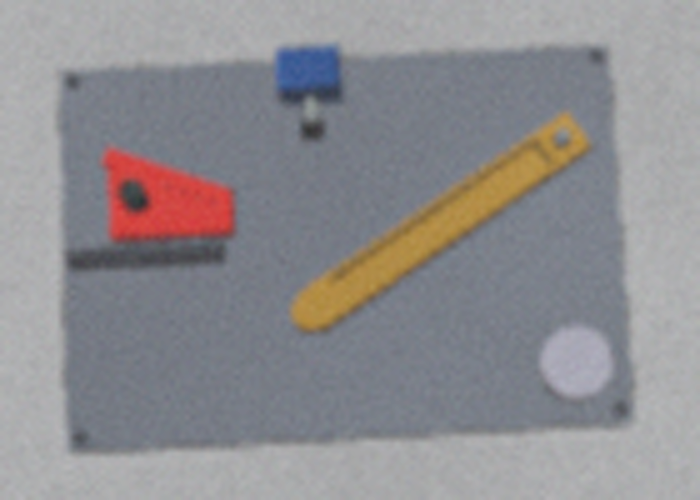

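View pics/sidec.png

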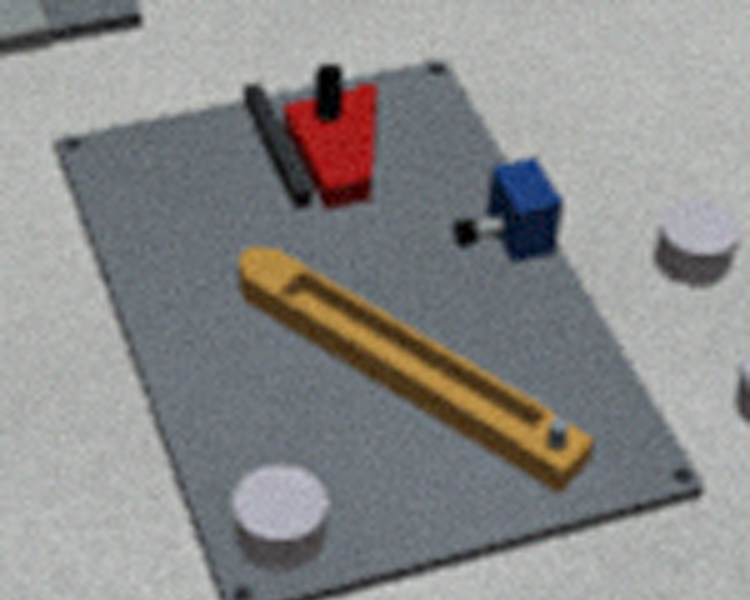

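Crop positions (5x, offsets 160,130 top and 195,130 side):

| Feature | Top crop | Side crop |
|---|---|---|
| Pin top | (562,138) | (558,427) |
| Post top | (127,188) | (329,70) |
| Nose centre | (314,308) | (268,264) |
| Tip end | (312,130) | not read |

The plate corners are also clear in both crops.

Run:
```python
from h import *
T=lambda x,y:(160+x/5-.4,130+y/5-.4)
S=lambda x,y:(195+x/5-.4,130+y/5-.4)
J=[];W=[]
for j,t,s in (((75,355),T(62,72),S(440,63)),((75,-40),T(606,46),S(702,492)),((-200,-40),T(632,428),None),((-200,355),T(72,452),S(55,147))):
    for n,p in(('top',t),('side',s)):
        if p is None: continue
        w=plane(n,p,.012); print(j,n,w[:2].round(4)); J.append(j);W.append(w[:2])
    if s is not None: print('  tri',[a.round(4) for a in tri(s,t)])
pin=tri(S(558,427),T(562,138)); post=tri(S(329,70),T(127,188)); nose=tri(S(268,264),T(314,308)); print('pin',pin,'post',post,'nose',nose)
for q in(pin,): J.append((0,0));W.append(q[0][:2])
J.append((-30,298));W.append(post[0][:2])
J=np.array(J)/1e3;W=np.array(W);a=J-J.mean(0);b=W-W.mean(0)
th=np.arctan2((a[:,0]*b[:,1]-a[:,1]*b[:,0]).sum(),(a*b).sum())
R=np.array([[np.cos(th),-np.sin(th)],[np.sin(th),np.cos(th)]]);o=W.mean(0)-R@J.mean(0)
print('theta',np.degrees(th),'o',o,'res',((J@R.T+o-W)*1e3).round(1).tolist())
np.savez('jig.npz',th=th,o=o,R=R)
for n in(nose,): 
    v=(n[0][:2]-o)@R; print('nose jig',v, np.degrees(np.arctan2(-v[0],v[1])),np.hypot(*v))
tip=plane('top',T(312,132),.034); print('tip jig',(tip[:2]-o)@R)
```

```text
(75, 355) top [0.6936 0.2368]
(75, 355) side [0.6939 0.2348]
  tri [array([0.6945, 0.2371, 0.01  ]), np.float64(0.0006)]
(75, -40) top [ 0.7141 -0.1527]
(75, -40) side [ 0.7158 -0.1583]
  tri [array([ 0.7176, -0.1536,  0.0052]), np.float64(0.0027)]
(-200, -40) top [ 0.4383 -0.1668]
(-200, 355) top [0.4215 0.2206]
(-200, 355) side [0.4239 0.2161]
  tri [array([0.4232, 0.2215, 0.0072]), np.float64(0.0025)]
pin (array([ 0.6399919 , -0.11861651,  0.04424957]), np.float64(0.005271243556540926)) post (array([0.5964641 , 0.17898707, 0.06898924]), np.float64(0.0025769202934424946)) nose (array([0.52169053, 0.0532513 , 0.03462299]), np.float64(0.005929507402652884))
theta 2.951318895243619 o [ 0.63882262 -0.12088089] res [[1.8, 0.7], [1.5, 2.7], [1.7, -4.3], [0.0, 1.3], [2.8, -4.3], [-0.7, 2.7], [-3.1, 7.2], [-1.2, -2.3], [-2.9, -3.8]]
nose jig [-0.10801111  0.17993206] 30.975899874173916 0.2098617295962007
tip jig [0.01424579 0.17674148]
```

```bash
cat >> h.py <<'E'
from scipy.spatial.transform import Rotation as Ro
G=np.load('jig.npz')
def rel(*targets):
    "targets: jig x,y mm, z mm; prints travel units, turn to put tool y along jig y"
    s=r.get_state(); q=s['tool_rot']; A=Ro.from_quat([*q[1:],q[0]]).as_matrix()
    for t in targets:
        w=np.r_[G['R']@(np.array(t[:2])/1e3)+G['o'],t[2]/1e3]
        print(t,w.round(4),'travel',(A.T@(w-s['position'])/.2).round(4))
    yj=np.r_[G['R'][:,1],0]; xj=-np.r_[G['R'][:,0],0]
    B=np.c_[np.cross(yj,[0,0,-1]),yj,[0,0,-1]]
    print('turn',(Ro.from_matrix(A.T@B).as_rotvec()/(np.pi/2)).round(4))
def st():
    s=r.get_state(); p=s['position'];f=s['contact_force']
    print('t',round(s['clock'],2),'jig',((p[:2]-G['o'])@G['R']*1e3).round(2),'z',round(p[2]*1e3,2),'Fjig',(f[:2]@G['R']).round(2),round(f[2],2),'gap',round(s['finger_gap'],4))
E
python3 - <<'E'
from h import *
st(); rel((-125,120,231),(-125,120,100),(-125,120,18))
print('tin_a',(plane('top',(160+576/5,130+361/5),.042)[:2]-G['o'])@G['R'])
E
```

```text
t 0.1 jig [-478.05  655.34] z 230.86 Fjig [ 0.08 -0.19] -0.31 gap 0.0851
(-125, 120, 231) [ 0.5078 -0.0075  0.231 ] travel [-2.4720e+00 -2.0421e+00  1.1000e-03]
(-125, 120, 100) [ 0.5078 -0.0075  0.1   ] travel [-2.472  -2.0415  0.6561]
(-125, 120, 18) [ 0.5078 -0.0075  0.018 ] travel [-2.4721 -2.0411  1.0661]
turn [-0.0006 -0.0002 -0.1893]
tin_a [-0.15947825  0.00148576]
```

```bash
python3 -m creep '[{"travel":[-0.08,-0.07,0],"turn":[0,0,-0.05],"fingers":-1},{"travel":[-0.22,-0.19,0],"turn":[0,0,-0.1],"fingers":-1},{"travel":[-0.38,-0.32,0],"turn":[0,0,-0.15],"fingers":-1},{"travel":[-0.54,-0.45,0],"turn":[0,0,-0.19],"fingers":-1},{"travel":[-0.7,-0.58,0],"turn":[0,0,-0.19],"fingers":-1},{"travel":[-0.84,-0.69,0],"turn":[0,0,-0.19],"fingers":-1},{"travel":[-0.96,-0.79,0],"turn":[0,0,-0.19],"fingers":-1},{"travel":[-1,-0.82,0],"turn":[0,0,-0.19],"fingers":-1}]'
python3 -c "
from h import *
st(); rel((-125,120,231),(-125,120,100))"
```

```text
clock: 0.9
position: [0.2829, 0.2996, 0.2312]
tool_rot: [-0.0, -0.025, 1.0, -0.0]
contact_force: [0.2, 0.5, 0.8]
finger_gap: 0.0004
grip_force: 0.0
t 0.9 jig [-333.82  438.25] z 231.18 Fjig [0.18 0.47] 0.8 gap 0.0004
(-125, 120, 231) [ 0.5078 -0.0075  0.231 ] travel [-1.046  -1.59    0.0016]
(-125, 120, 100) [ 0.5078 -0.0075  0.1   ] travel [-1.046  -1.5897  0.6566]
turn [-0.0003 -0.     -0.0008]
```

```bash
python3 -m creep '[{"travel":[-0.08,-0.12,0],"turn":[0,0,0],"fingers":-1},{"travel":[-0.2,-0.31,0],"turn":[0,0,0],"fingers":-1},{"travel":[-0.33,-0.5,0],"turn":[0,0,0],"fingers":-1},{"travel":[-0.46,-0.7,0],"turn":[0,0,0],"fingers":-1},{"travel":[-0.58,-0.88,0],"turn":[0,0,0],"fingers":-1},{"travel":[-0.66,-1,0],"turn":[0,0,0],"fingers":-1},{"travel":[-0.66,-1,0],"turn":[0,0,0],"fingers":-1},{"travel":[-0.66,-1,0],"turn":[0,0,0],"fingers":-1}]'
python3 -c "
from h import *
st(); rel((-125,120,231),(-125,120,100),(-125,120,18))"
```

```text
clock: 1.7
position: [0.4241, 0.1088, 0.231]
tool_rot: [-0.0, -0.026, 1.0, 0.0]
contact_force: [0.7, -0.8, 0.5]
finger_gap: 0.0002
grip_force: 0.0
t 1.7 jig [-202.66  240.43] z 230.97 Fjig [ 0.7  -0.88] 0.49 gap 0.0002
(-125, 120, 231) [ 0.5078 -0.0075  0.231 ] travel [-0.3883 -0.6021 -0.0007]
(-125, 120, 100) [ 0.5078 -0.0075  0.1   ] travel [-0.3889 -0.6023  0.6543]
(-125, 120, 18) [ 0.5078 -0.0075  0.018 ] travel [-0.3893 -0.6025  1.0643]
turn [ 0.0002 -0.0006  0.    ]
```

```bash
python3 -m creep '[{"travel":[-0.1,-0.15,0],"turn":[0,0,0],"fingers":-1},{"travel":[-0.22,-0.34,0],"turn":[0,0,0],"fingers":-1},{"travel":[-0.33,-0.51,0],"turn":[0,0,0],"fingers":-1},{"travel":[-0.39,-0.6,0.1],"turn":[0,0,0],"fingers":-1},{"travel":[-0.39,-0.6,0.3],"turn":[0,0,0],"fingers":-1},{"travel":[-0.39,-0.6,0.53],"turn":[0,0,0],"fingers":-1},{"travel":[-0.39,-0.6,0.72],"turn":[0,0,0],"fingers":-1},{"travel":[-0.39,-0.6,0.8],"turn":[0,0,0],"fingers":-1}]'
python3 -c "
from h import *
st(); rel((-125,120,100),(-125,120,18))
for n,(x0,y0,x1,y1) in {'top':(160,130,300,230),'side':(195,110,345,260)}.items():
    c=viewer.get_image(n)[y0:y1,x0:x1]; cv2.imwrite('pics/%s1.png'%n,cv2.convertScaleAbs(cv2.resize(c,None,fx=4,fy=4,interpolation=2),alpha=1.4))
a,b=cv2.imread('pics/top1.png'),cv2.imread('pics/side1.png')
a=a[:,:400]; b=b[:400,:400]; cv2.imwrite('pics/m1.png',np.hstack([a,b]))"
```

```text
clock: 2.5
position: [0.5061, -0.0051, 0.0683]
tool_rot: [-0.002, -0.027, 1.0, 0.001]
contact_force: [0.5, -0.6, 1.0]
finger_gap: -0.0002
grip_force: 0.0
t 2.5 jig [-126.56  122.46] z 68.31 Fjig [ 0.43 -0.65] 1.01 gap -0.0002
(-125, 120, 100) [ 0.5078 -0.0075  0.1   ] travel [-0.0071 -0.0121 -0.1585]
(-125, 120, 18) [ 0.5078 -0.0075  0.018 ] travel [-0.0088 -0.0126  0.2515]
turn [ 0.0008 -0.0026  0.0018]
```

View pics/m1.png

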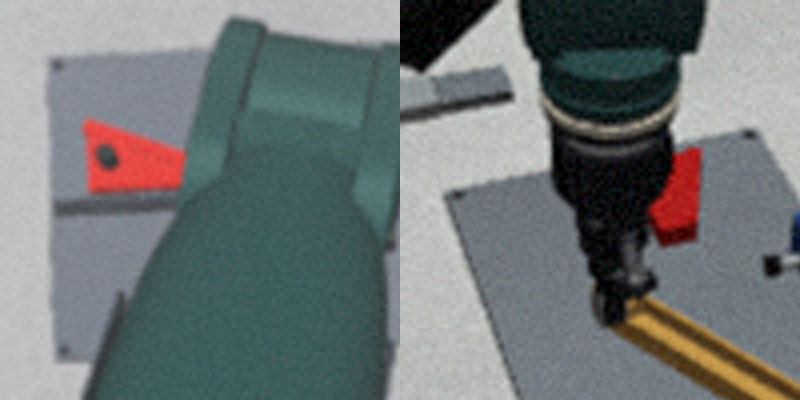

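The top view is blocked by the arm. The side view shows the closed fingers on the robot side of the mould near the nose, at about (615,305) in the mosaic, and the mould has not moved. I'll descend with a bit more clearance.

```bash
python3 -m creep '[{"travel":[0.03,-0.03,0],"turn":[0,0,0],"fingers":-1},{"travel":[0.03,-0.03,0.03],"turn":[0,0,0],"fingers":-1},{"travel":[0.03,-0.03,0.08],"turn":[0,0,0],"fingers":-1},{"travel":[0.03,-0.03,0.13],"turn":[0,0,0],"fingers":-1},{"travel":[0.03,-0.03,0.18],"turn":[0,0,0],"fingers":-1},{"travel":[0.03,-0.03,0.22],"turn":[0,0,0],"fingers":-1},{"travel":[0.03,-0.03,0.25],"turn":[0,0,0],"fingers":-1},{"travel":[0.03,-0.03,0.25],"turn":[0,0,0],"fingers":-1}]'
python3 -c "
from h import *
st(); rel((-26,168,18))"
```

```text
clock: 3.4
position: [0.5023, -0.0132, 0.0204]
tool_rot: [-0.001, -0.026, 1.0, 0.0]
contact_force: [-0.2, -0.2, -0.3]
finger_gap: 0.0001
grip_force: 0.0
t 3.4 jig [-130.84  114.53] z 20.41 Fjig [-0.18 -0.21] -0.32 gap 0.0001
(-26, 168, 18) [0.6042 0.0456 0.018 ] travel [-0.5245  0.2667  0.0114]
turn [ 0.0002 -0.0008  0.0007]
```

```bash
python3 -m creep '[{"travel":[-0.03,0.015,0],"turn":[0,0,0],"fingers":-1},{"travel":[-0.07,0.035,0],"turn":[0,0,0],"fingers":-1},{"travel":[-0.11,0.055,0],"turn":[0,0,0],"fingers":-1},{"travel":[-0.15,0.075,0],"turn":[0,0,0],"fingers":-1},{"travel":[-0.19,0.095,0],"turn":[0,0,0],"fingers":-1},{"travel":[-0.23,0.115,0],"turn":[0,0,0],"fingers":-1},{"travel":[-0.27,0.135,0],"turn":[0,0,0],"fingers":-1},{"travel":[-0.3,0.15,0],"turn":[0,0,0],"fingers":-1}]'
python3 -c "
from h import *
st(); rel((-26,168,18))"
```

```text
clock: 4.2
position: [0.5616, 0.0204, 0.0211]
tool_rot: [-0.0, -0.026, 1.0, 0.0]
contact_force: [-3.5, 0.8, -0.1]
finger_gap: 0.0
grip_force: 1.3
t 4.2 jig [-69.82 145.07] z 21.14 Fjig [-3.43  1.  ] -0.08 gap 0.0
(-26, 168, 18) [0.6042 0.0456 0.018 ] travel [-0.2193  0.1143  0.0157]
turn [ 0.0002 -0.0002  0.0009]
```

```bash
python3 -m creep '[{"travel":[-0.02,0.012,0],"turn":[0,0,0],"fingers":-1},{"travel":[-0.04,0.024,0],"turn":[0,0,0],"fingers":-1},{"travel":[-0.06,0.036,0],"turn":[0,0,0],"fingers":-1},{"travel":[-0.08,0.048,0],"turn":[0,0,0],"fingers":-1},{"travel":[-0.095,0.06,0],"turn":[0,0,0],"fingers":-1},{"travel":[-0.11,0.07,0],"turn":[0,0,0],"fingers":-1},{"travel":[-0.12,0.08,0],"turn":[0,0,0],"fingers":-1},{"travel":[-0.13,0.085,0],"turn":[0,0,0],"fingers":-1}]'
python3 -c "
from h import *
st()
for n in('top','side'): cv2.imwrite('pics/%s2.png'%n,viewer.get_image(n))
a=cv2.imread('pics/side2.png')[110:260,195:345]; cv2.imwrite('pics/m2.png',cv2.convertScaleAbs(cv2.resize(a,None,fx=4,fy=4,interpolation=2),alpha=1.4))"
```

```text
clock: 5.0
position: [0.5862, 0.0383, 0.0213]
tool_rot: [-0.0, -0.026, 1.0, -0.0]
contact_force: [-2.0, -2.3, -0.0]
finger_gap: 0.0002
grip_force: 1.0
t 5.0 jig [-44.36 161.69] z 21.27 Fjig [-2.11 -2.18] -0.02 gap 0.0002
```

View pics/m2.png

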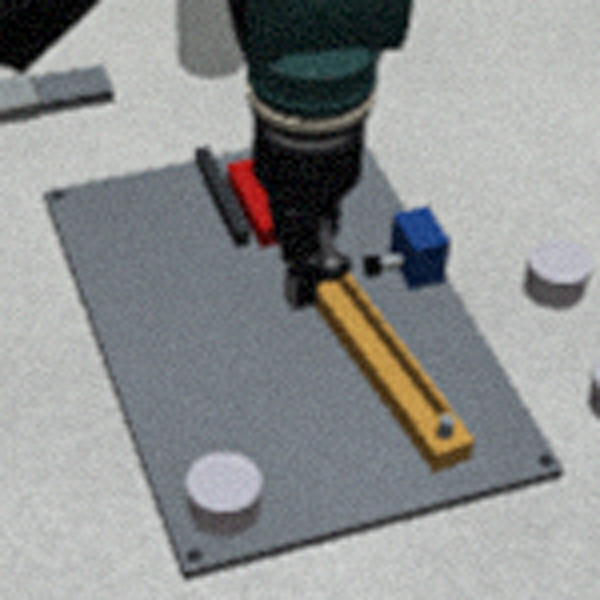

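The mould is swung most of the way and is still on its pin, with a gap to the black tip at about (372,265). I continue in finer steps.

```bash
python3 -m creep '[{"travel":[-0.006,0.01,0],"turn":[0,0,0],"fingers":-1},{"travel":[-0.012,0.02,0],"turn":[0,0,0],"fingers":-1},{"travel":[-0.018,0.03,0],"turn":[0,0,0],"fingers":-1},{"travel":[-0.024,0.04,0],"turn":[0,0,0],"fingers":-1},{"travel":[-0.03,0.05,0],"turn":[0,0,0],"fingers":-1},{"travel":[-0.035,0.06,0],"turn":[0,0,0],"fingers":-1},{"travel":[-0.04,0.06,0],"turn":[0,0,0],"fingers":-1},{"travel":[-0.045,0.06,0],"turn":[0,0,0],"fingers":-1}]'
python3 -c "
from h import *
st()"
```

```text
clock: 5.9
position: [0.5944, 0.0509, 0.0212]
tool_rot: [-0.0, -0.026, 1.0, 0.0]
contact_force: [-3.1, 0.8, 0.7]
finger_gap: 0.0001
grip_force: 1.1
t 5.9 jig [-35.48 173.83] z 21.24 Fjig [-3.09  0.92] 0.65 gap 0.0001
```

```bash
python3 -m creep '[{"travel":[-0.0025,0,0],"turn":[0,0,0],"fingers":-1},{"travel":[-0.005,0,0],"turn":[0,0,0],"fingers":-1},{"travel":[-0.0075,0,0],"turn":[0,0,0],"fingers":-1},{"travel":[-0.01,0,0],"turn":[0,0,0],"fingers":-1},{"travel":[-0.0125,0,0],"turn":[0,0,0],"fingers":-1},{"travel":[-0.015,0,0],"turn":[0,0,0],"fingers":-1},{"travel":[-0.0175,0,0],"turn":[0,0,0],"fingers":-1},{"travel":[-0.02,0,0],"turn":[0,0,0],"fingers":-1}]'
python3 -c "
from h import *
st()"
```

```text
clock: 6.7
position: [0.5985, 0.0508, 0.0213]
tool_rot: [-0.0, -0.026, 1.0, -0.0]
contact_force: [-2.6, 0.2, -0.2]
finger_gap: 0.0003
grip_force: 1.0
t 6.7 jig [-31.42 173.5 ] z 21.27 Fjig [-2.61  0.36] -0.19 gap 0.0003
```

```bash
python3 -m creep '[{"travel":[-0.002,0,0],"turn":[0,0,0],"fingers":-1},{"travel":[-0.004,0,0],"turn":[0,0,0],"fingers":-1},{"travel":[-0.006,0,0],"turn":[0,0,0],"fingers":-1},{"travel":[-0.008,0,0],"turn":[0,0,0],"fingers":-1},{"travel":[-0.009,0,0],"turn":[0,0,0],"fingers":-1},{"travel":[-0.01,0,0],"turn":[0,0,0],"fingers":-1},{"travel":[-0.01,0,0],"turn":[0,0,0],"fingers":-1},{"travel":[-0.01,0,0],"turn":[0,0,0],"fingers":-1}]'
python3 -c "
from h import *
st()"
```

```text
clock: 7.5
position: [0.6004, 0.051, 0.0213]
tool_rot: [-0.0, -0.026, 1.0, 0.0]
contact_force: [-1.5, 1.2, 0.4]
finger_gap: -0.0002
grip_force: 1.0
t 7.5 jig [-29.48 173.62] z 21.25 Fjig [-1.42  1.28] 0.37 gap -0.0002
```

```bash
python3 -m creep '[{"travel":[-0.0015,0,0],"turn":[0,0,0],"fingers":-1},{"travel":[-0.003,0,0],"turn":[0,0,0],"fingers":-1},{"travel":[-0.0045,0,0],"turn":[0,0,0],"fingers":-1},{"travel":[-0.006,0,0],"turn":[0,0,0],"fingers":-1},{"travel":[-0.007,0,0],"turn":[0,0,0],"fingers":-1},{"travel":[-0.008,0,0],"turn":[0,0,0],"fingers":-1},{"travel":[-0.009,0,0],"turn":[0,0,0],"fingers":-1},{"travel":[-0.01,0,0],"turn":[0,0,0],"fingers":-1}]'
python3 -c "
from h import *
st()"
```

```text
clock: 8.3
position: [0.6025, 0.051, 0.0213]
tool_rot: [0.0, -0.026, 1.0, 0.0]
contact_force: [-3.3, 1.3, 0.1]
finger_gap: 0.0002
grip_force: 1.3
t 8.3 jig [-27.44 173.55] z 21.29 Fjig [-3.2   1.48] 0.14 gap 0.0002
```

```bash
python3 -m creep '[{"travel":[-0.0015,0,0],"turn":[0,0,0],"fingers":-1},{"travel":[-0.003,0,0],"turn":[0,0,0],"fingers":-1},{"travel":[-0.0045,0,0],"turn":[0,0,0],"fingers":-1},{"travel":[-0.006,0,0],"turn":[0,0,0],"fingers":-1},{"travel":[-0.007,0,0],"turn":[0,0,0],"fingers":-1},{"travel":[-0.008,0,0],"turn":[0,0,0],"fingers":-1},{"travel":[-0.009,0,0],"turn":[0,0,0],"fingers":-1},{"travel":[-0.01,0,0],"turn":[0,0,0],"fingers":-1}]'
python3 -c "
from h import *
st()"
```

```text
clock: 9.1
position: [0.6044, 0.0511, 0.0213]
tool_rot: [-0.0, -0.026, 1.0, 0.0]
contact_force: [-3.6, 2.7, 1.9]
finger_gap: -0.0001
grip_force: 2.0
t 9.1 jig [-25.54 173.56] z 21.26 Fjig [-3.48  2.86] 1.95 gap -0.0001
```

```bash
python3 -m creep '[{"travel":[-0.001,0,0],"turn":[0,0,0],"fingers":-1},{"travel":[-0.002,0,0],"turn":[0,0,0],"fingers":-1},{"travel":[-0.003,0,0],"turn":[0,0,0],"fingers":-1},{"travel":[-0.004,0,0],"turn":[0,0,0],"fingers":-1},{"travel":[-0.005,0,0],"turn":[0,0,0],"fingers":-1},{"travel":[-0.006,0,0],"turn":[0,0,0],"fingers":-1},{"travel":[-0.006,0,0],"turn":[0,0,0],"fingers":-1},{"travel":[-0.006,0,0],"turn":[0,0,0],"fingers":-1}]'
python3 -c "
from h import *
st()"
```

```text
clock: 9.9
position: [0.6048, 0.0512, 0.0212]
tool_rot: [-0.001, -0.026, 1.0, 0.0]
contact_force: [-8.7, 2.0, 4.9]
finger_gap: 0.0001
grip_force: 4.1
t 9.9 jig [-25.12 173.61] z 21.22 Fjig [-8.58  2.46] 4.88 gap 0.0001
```

```bash
python3 -m creep '[{"travel":[-0.001,0,0],"turn":[0,0,0],"fingers":-1},{"travel":[-0.002,0,0],"turn":[0,0,0],"fingers":-1},{"travel":[-0.003,0,0],"turn":[0,0,0],"fingers":-1},{"travel":[-0.004,0,0],"turn":[0,0,0],"fingers":-1},{"travel":[-0.004,0,0],"turn":[0,0,0],"fingers":-1},{"travel":[-0.004,0,0],"turn":[0,0,0],"fingers":-1},{"travel":[-0.004,0,0],"turn":[0,0,0],"fingers":-1},{"travel":[-0.004,0,0],"turn":[0,0,0],"fingers":-1}]'
python3 -c "
from h import *
st(); rel((-60,150,21))"
```

```text
clock: 10.7
position: [0.605, 0.0513, 0.0212]
tool_rot: [-0.001, -0.026, 1.0, -0.0]
contact_force: [-11.3, 1.8, 7.6]
finger_gap: -0.0001
grip_force: 5.7
t 10.7 jig [-24.89 173.65] z 21.22 Fjig [-11.19   2.42] 7.64 gap -0.0001
(-60, 150, 21) [0.5712 0.0258 0.021 ] travel [ 0.1757 -0.118   0.0015]
turn [ 0.     -0.0016  0.0008]
```

```bash
python3 -m creep '[{"travel":[0.005,0,0],"turn":[0,0,0],"fingers":-1},{"travel":[0.02,0,0],"turn":[0,0,0],"fingers":-1},{"travel":[0.06,0,0],"turn":[0,0,0],"fingers":-1},{"travel":[0.12,0,0],"turn":[0,0,0],"fingers":-1},{"travel":[0.15,0,-0.1],"turn":[0,0,0],"fingers":-1},{"travel":[0.15,0,-0.25],"turn":[0,0,0],"fingers":-1},{"travel":[0.15,0.1,-0.45],"turn":[0,0,0],"fingers":-1},{"travel":[0.15,0.2,-0.55],"turn":[0,0,0],"fingers":-1}]'
python3 - <<'E'
from h import *
st(); rel((-30,335,130),(-30,335,50))
for n in('top','side'): cv2.imwrite('pics/%s3.png'%n,viewer.get_image(n))
a=cv2.imread('pics/top3.png')[130:230,160:260]; b=cv2.imread('pics/side3.png')[110:210,215:315]
cv2.imwrite('pics/m3.png',cv2.convertScaleAbs(cv2.resize(np.hstack([a,b]),None,fx=4,fy=4,interpolation=2),alpha=1.4))
E
```

```text
clock: 11.5
position: [0.5751, 0.0895, 0.1345]
tool_rot: [0.002, -0.026, 1.0, -0.0]
contact_force: [0.9, 0.0, -0.3]
finger_gap: 0.0004
grip_force: 0.0
t 11.5 jig [-52.76 213.42] z 134.45 Fjig [ 0.91 -0.  ] -0.29 gap 0.0004
(-30, 335, 130) [0.5916 0.2121 0.13  ] travel [-0.1136  0.6079  0.0224]
(-30, 335, 50) [0.5916 0.2121 0.05  ] travel [-0.1121  0.6081  0.4224]
turn [-0.0003  0.0025 -0.0001]
```

View pics/m3.png

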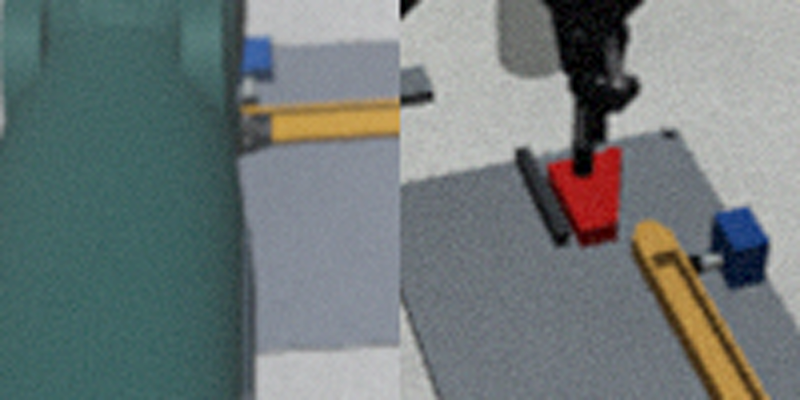

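The side view shows the mould's nose area bearing on the black tip at about (700,262), with the mould flat and on its pin. The wedge post is below the gripper at about (583,165). Now I go behind the post.

```bash
python3 -m creep '[{"travel":[-0.02,0.1,0],"turn":[0,0,0],"fingers":-1},{"travel":[-0.06,0.3,0],"turn":[0,0,0],"fingers":-1},{"travel":[-0.1,0.5,0],"turn":[0,0,0],"fingers":-1},{"travel":[-0.115,0.64,0],"turn":[0,0,0],"fingers":-1},{"travel":[-0.115,0.65,0.05],"turn":[0,0,0],"fingers":-1},{"travel":[-0.115,0.65,0.2],"turn":[0,0,0],"fingers":-1},{"travel":[-0.115,0.65,0.37],"turn":[0,0,0],"fingers":-1},{"travel":[-0.115,0.65,0.45],"turn":[0,0,0],"fingers":-1}]'
python3 - <<'E'
from h import *
st()
E
```

```text
clock: 12.4
position: [0.5888, 0.219, 0.0376]
tool_rot: [-0.002, -0.026, 1.0, -0.001]
contact_force: [-0.4, -0.6, 0.0]
finger_gap: 0.0001
grip_force: 0.0
t 12.4 jig [-32.5  342.03] z 37.58 Fjig [-0.41 -0.62] 0.03 gap 0.0001
```

```bash
python3 -m creep '[{"travel":[-0.01,-0.03,-0.015],"turn":[0,0,0],"fingers":-1},{"travel":[-0.01,-0.06,-0.02],"turn":[0,0,0],"fingers":-1},{"travel":[-0.01,-0.09,-0.02],"turn":[0,0,0],"fingers":-1},{"travel":[-0.01,-0.12,-0.02],"turn":[0,0,0],"fingers":-1},{"travel":[-0.01,-0.15,-0.02],"turn":[0,0,0],"fingers":-1},{"travel":[-0.01,-0.18,-0.02],"turn":[0,0,0],"fingers":-1},{"travel":[-0.01,-0.21,-0.02],"turn":[0,0,0],"fingers":-1},{"travel":[-0.01,-0.23,-0.02],"turn":[0,0,0],"fingers":-1}]'
python3 - <<'E'
from h import *
st()
E
```

```text
clock: 13.2
position: [0.5951, 0.1743, 0.0455]
tool_rot: [0.0, -0.026, 1.0, 0.0]
contact_force: [0.7, 3.5, 3.3]
finger_gap: 0.0004
grip_force: 2.2
t 13.2 jig [-28.43 297.08] z 45.46 Fjig [0.9  3.49] 3.34 gap 0.0004
```

```bash
python3 -m creep '[{"travel":[0,-0.006,0],"turn":[0,0,0],"fingers":-1},{"travel":[0,-0.012,0],"turn":[0,0,0],"fingers":-1},{"travel":[0,-0.018,0],"turn":[0,0,0],"fingers":-1},{"travel":[0,-0.024,0],"turn":[0,0,0],"fingers":-1},{"travel":[0,-0.03,0],"turn":[0,0,0],"fingers":-1},{"travel":[0,-0.035,0],"turn":[0,0,0],"fingers":-1},{"travel":[0,-0.04,0],"turn":[0,0,0],"fingers":-1},{"travel":[0,-0.045,0],"turn":[0,0,0],"fingers":-1}]'
python3 - <<'E'
from h import *
st()
E
```

```text
clock: 14.0
position: [0.5954, 0.1659, 0.0453]
tool_rot: [0.0, -0.026, 1.0, 0.0]
contact_force: [1.0, 7.2, 3.3]
finger_gap: -0.0001
grip_force: 3.8
t 14.0 jig [-28.58 288.67] z 45.31 Fjig [1.38 7.09] 3.3 gap -0.0001
```

```bash
python3 -m creep '[{"travel":[0,-0.003,0],"turn":[0,0,0],"fingers":-1},{"travel":[0,-0.006,0],"turn":[0,0,0],"fingers":-1},{"travel":[0,-0.009,0],"turn":[0,0,0],"fingers":-1},{"travel":[0,-0.012,0],"turn":[0,0,0],"fingers":-1},{"travel":[0,-0.015,0],"turn":[0,0,0],"fingers":-1},{"travel":[0,-0.015,0],"turn":[0,0,0],"fingers":-1},{"travel":[0,-0.015,0],"turn":[0,0,0],"fingers":-1},{"travel":[0,-0.015,0],"turn":[0,0,0],"fingers":-1}]'
python3 - <<'E'
from h import *
st()
E
```

```text
clock: 14.8
position: [0.5955, 0.1639, 0.0454]
tool_rot: [0.0, -0.027, 1.0, 0.001]
contact_force: [1.3, 12.4, 3.5]
finger_gap: -0.0002
grip_force: 6.1
t 14.8 jig [-28.61 286.63] z 45.35 Fjig [ 1.92 12.32] 3.51 gap -0.0002
```

```bash
python3 -m creep '[{"travel":[0,-0.002,0],"turn":[0,0,0],"fingers":-1},{"travel":[0,-0.004,0],"turn":[0,0,0],"fingers":-1},{"travel":[0,-0.006,0],"turn":[0,0,0],"fingers":-1},{"travel":[0,-0.008,0],"turn":[0,0,0],"fingers":-1},{"travel":[0,-0.008,0],"turn":[0,0,0],"fingers":-1},{"travel":[0,-0.008,0],"turn":[0,0,0],"fingers":-1},{"travel":[0,-0.008,0],"turn":[0,0,0],"fingers":-1},{"travel":[0,-0.008,0],"turn":[0,0,0],"fingers":-1}]'
python3 - <<'E'
from h import *
st()
E
```

```text
clock: 15.6
position: [0.5955, 0.1628, 0.0454]
tool_rot: [0.0, -0.027, 1.0, 0.002]
contact_force: [-0.9, 16.9, 3.6]
finger_gap: -0.0002
grip_force: 7.7
t 15.6 jig [-28.62 285.48] z 45.36 Fjig [-0.05 16.92] 3.58 gap -0.0002
```

At 16.9 N the push is in the tight range. I back off, raise the arm and move clear to check.

```bash
python3 -m creep '[{"travel":[0,0.005,0],"turn":[0,0,0],"fingers":-1},{"travel":[0,0.03,0],"turn":[0,0,0],"fingers":-1},{"travel":[0,0.1,0],"turn":[0,0,0],"fingers":-1},{"travel":[0,0.15,-0.05],"turn":[0,0,0],"fingers":-1},{"travel":[0,0.17,-0.2],"turn":[0,0,0],"fingers":-1},{"travel":[0,0.17,-0.4],"turn":[0,0,0],"fingers":-1},{"travel":[0,0.17,-0.6],"turn":[0,0,0],"fingers":-1},{"travel":[0,0.17,-0.8],"turn":[0,0,0],"fingers":-1}]' >/dev/null
python3 -m creep '[{"travel":[0.1,0,-0.1],"turn":[0,0,0],"fingers":-1},{"travel":[0.3,0,-0.1],"turn":[0,0,0],"fingers":-1},{"travel":[0.5,0,-0.1],"turn":[0,0,0],"fingers":-1},{"travel":[0.7,0.1,-0.1],"turn":[0,0,0],"fingers":-1},{"travel":[0.9,0.2,-0.1],"turn":[0,0,0],"fingers":-1},{"travel":[1,0.3,-0.1],"turn":[0,0,0],"fingers":-1},{"travel":[1,0.4,-0.1],"turn":[0,0,0],"fingers":-1},{"travel":[1,0.4,-0.1],"turn":[0,0,0],"fingers":-1}]'
python3 - <<'E'
from h import *
st()
for n in('top','side'): cv2.imwrite('pics/%s4.png'%n,viewer.get_image(n))
a=cv2.imread('pics/top4.png')[130:230,165:295]; b=cv2.imread('pics/side4.png')[130:230,215:345]
cv2.imwrite('pics/m4.png',cv2.convertScaleAbs(cv2.resize(np.hstack([a,b]),None,fx=3,fy=3,interpolation=2),alpha=1.4))
E
```

```text
clock: 17.2
position: [0.389, 0.2665, 0.2262]
tool_rot: [0.0, -0.028, 1.0, 0.0]
contact_force: [-0.7, 0.5, -0.1]
finger_gap: -0.0
grip_force: 0.0
t 17.2 jig [-229.57  399.72] z 226.15 Fjig [-0.64  0.54] -0.06 gap -0.0
```

View pics/m4.png

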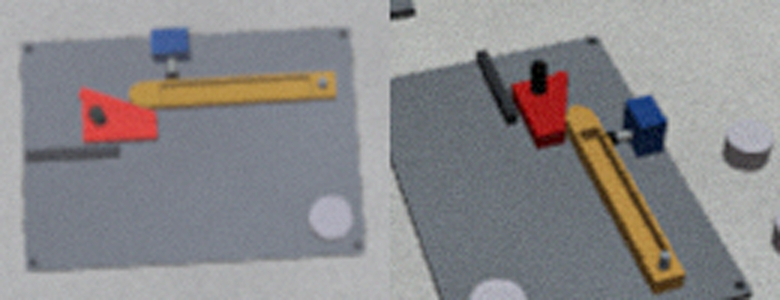

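The top view shows the wedge against the nose at about (140,100) and the mould side on the tip at about (172,75). The mould is on its pin at (322,84), and the robot is clear. Nothing else has moved.

```bash
python3 -c "
from workcell import r
print(r.close_job())"
```

```text
the job is handed in; nothing more can be done
None
```

The job is handed in after about 17 s: the mould is nipped between the wedge (pushed tight at about 17 N) and the stop tip, still on its pin. During my push on the mould, the stop carried an estimated 7–8 N; its load with the wedge in was not measured.

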